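Seat the tray's tile and hold the sprung tray out at the peg

ROBOT

A 7-joint arm with a two-finger parallel gripper is mounted at the origin on the work surface. World frame = base frame: x ahead of the robot, y to its left, z up, the work surface at z = 0. Lengths are in m, angles in rad, forces in N, time in s.
With the tool pointing down it reaches from about 0.35 to 0.9 m from the base axis. Payload 8.1 kg.
Tool frame: the origin (TCP) lies at the very end of the fingers, on their centre line; the grasp point (between the pads) lies 19 mm behind it; z points along the fingers, y is the line along which they close (so a half turn about z gives the same grasp; the last joint's range is limited). The gripper opens to 85 mm and grips with 20 to 120 N. Pads are 22 mm wide; open, the fingers measure 114 mm over their backs; the gripper's body (76 mm by 85 mm) begins 54 mm behind the grasp point. The pads swing forward as they close: fully open they stand 13 mm farther back than shut.
Start: joints at [-1.447, 0.434, 0.025, 1.573, -0.012, 1.134, -0.075], TCP at [0.141, 0.609, 0.231] pointing down, gripper open.
Joint ranges: [-2.62, 2.62], [-0.44, 2.09], [-1.27, 1.32], [0.08, 2.57], [-1.32, 4.46], [0.12, 2], [-2.74, 2.74]. Speed limits (rad/s): [2.22, 2.22, 3.01, 3.01, 3.14, 3.14, 3.14].

INTERFACE

Orientations are given as a rotation vector (axis times angle).
In Python, from station import get_state, eyes, r gives the robot as it stands.
- The arm moves only by the tool send_rows, never from a script. Its argument "commands" is a list of rows, each an object of numbers: "tx", "ty", "tz": the shift along the tool's x, y, z in m; "wx", "wy", "wz": the turn, a rotation vector about the tool's x, y, z in degrees; "hand": the finger opening in m, from 0 to 0.0854. A call has 1 to 12 rows; each row is the pose to reach, as a shift and turn from the pose commanded when the call began, along the tool's axes at that moment; what a row does not reach only later rows make up. A row lasts 1/12 s, in which the tool goes at most 41.7 mm and 7.16 degrees, less where a joint would pass 70% of its speed; a pose out of reach is approached as far as the arm can. A call with a gripper value outside its range is refused whole. The fingers move at their own pace and stop on an object; "squeeze" is the grip in N (left out, the last holds). Time passes only in rows, so rows that repeat a pose let the fingers close. It gives the time, the measured TCP pose, the force, the opening and the grip force at its end, in the units of the state.
- get_state(): the state, without advancing time (a new reading comes with each control period).
- eyes.capture(name): name is "side" or "top"; returns the picture (400x640x3 uint8, red, green, blue); there is no depth.
- eyes.calibration(name): a dict with "fx", "fy", "cx", "cy" (pixels), "extrinsics" (4x4, takes a point from camera to world coordinates). Camera axes: x right, y down, z forward; pixel columns grow to the right and rows downward; lengths in m; the calibration is good to about 2 mm. A picture is of the moment at which its call begins. calibration takes no time and is no camera call.
- r.sign_off(): hands the job in; it is judged then, once.
The state is a dict: "clock": time; "q": joint angles; "qd": joint speeds; "joint_torque": joint torques, N m; "tool_pos": TCP position; "eef_rot": TCP orientation; "wrist_force": force on the tool from outside, world axes, zero at the start; "moment": the same for the moment, N m; "gripper_width": finger opening in m; "grasp_force": force on a finger pad.
Only numpy, scipy, OpenCV 4.12 (cv2) and the standard library are available. Lean on these libraries where they do the work, as an engineer would, in place of code of your own. Each camera call takes 0.05 s, during which the arm holds its last target. There are 200 camera calls.

TASK

On the beige pull-out tray under the wardrobe ledge, first press both ends of the white ceramic tile down until it sits level and flush in its recess, with the tray still pushed in. Then take the tray by its upright handle and pull it out against its spring until its front edge is in line with the clothes peg clipped to the side rail, and finish while still holding it there by the handle, so that someone can get at the earrings; leave the other things where they are.

Things in the scene. Friction and masses are not known exactly. Their poses are not given: they have to be found in the camera images.
- tile_center (a point): centre (half-way up) of the white ceramic tile, 60 mm (x) x 90 mm (y) x 10 mm thick, lying loose in the recess of the tray's front deck with 2 mm play all round. Starts 5 to 8 mm proud at each end, often tilted, resting on two stiff push-fit catches. Axes as the tray's: x to its back (away from the handle), y to its left, z up
- catch_left (a joint): catch under the tile's left end, 37 mm from its middle along +y: m pushed down, starting at 0 to 0.003; 0.008 when fully down, where it stops dead and that end of the tile is flush. Gives way at about 5 N and stays where it is pushed, no spring back
- catch_right (a joint): the same under the tile's right end, 37 mm along -y
- tile_seat (a point): point on the tray where the tile's centre lies when it is flush: 29 mm above the work surface; the deck around the recess, and the top of the flush tile, are 34 mm above the work surface. Moves with the tray, same axes as the tray: it slides out along its -x
- handle_grip (a point): gripping point of the tray's handle: an upright beige plate 12 mm thick (x), 60 mm wide (y), standing on the front of the deck, 46 mm high from 34 to 80 mm above the work surface; this point is on its middle plane, 66 mm above the work surface and 58 mm in front of (-x of) the tile seat. Axes as the tray's; pulled to -x. The rules call the handle tray_c0
- tray_front (a point): front left corner of the tray's deck, 34 mm above the work surface, 7 mm in front of the handle's middle plane and 75 mm to its left; the front edge runs through it along y
- mark_peg: the orange clothes peg clipped to the rail on the tray's left, fixed, 12 mm wide (x) and 72 mm long, sticking out sideways to the left; origin at its jaws on its centre line, 20 mm above the work surface; x axis parallel to the tray's. The tray is at the mark when its front edge is on the peg's centre line (x of tray_front in this frame is 0)
- tray (a joint): how far the tray is pulled out, m: 0 fully in, stop at 0.12; a spring always draws it back in, about 4 N at the start and 9 N at 0.09. The peg calls for a pull of 0.05 to 0.095
- ledge: fixed mahogany ledge over the tray, 200 mm deep, 340 mm wide, 70 mm high; 22 mm high rails run 240 mm out in front beside the tray. Origin under the middle of its front edge; x to its back, y to its left. On it stand two bystanders, earring_stand (136 mm high) and incense_holder, 78 mm or more behind its front edge. The tile seat starts 60 mm and the handle 118 mm in front of it
- peg_a: bystander, leave alone: loose orange clothes peg lying on its side; origin under its middle
- peg_b: bystander, leave alone: second loose orange clothes peg lying on its side; origin under its middle
- coat_hook: bystander, leave alone: wooden block 50 x 90 x 14 mm with an upturned steel coat hook, 51 mm high in all; origin under its middle
- cream_jar: bystander, leave alone: small jar, 56 mm across, 50 mm high; origin under its middle
- matchbox: bystander, leave alone: matchbox 36 x 54 x 16 mm; origin under its middle

How it is judged:
By the outcome, as a careful person would: the job done as asked, in the order asked, and still so for the second after the job is handed in, while the arm keeps its last pose, push and grip.
It also fails if it takes over 58 s, if anything falls off the work surface, if the arm or the gripper's body presses on something with over 40 N, if the wrist force passes 120 N, or if a joint passes its speed limit or range.

## Working session

There is one attempt and no reset: what is moved stays moved. The work goes in short steps, Python scripts to look and compute and a tool call to move; the robot and the scene stay as the last step left them, time stands still between calls to the robot, and variables do not carry over. Pictures are saved under pics/ and viewed, at most 10 in all, crops included, and the job is handed in when it is done.

Besides the shell and the picture viewer there is one more tool, called after "Emit:" in YAML: its name, and indented under it one key for each argument. send_rows: Moves the arm, as the interface text tells. Its arguments: {"type":"object","properties":{"commands":{"type":"array","items":{"type":"object","properties":{"tx":{"type":"number"},"ty":{"type":"number"},"tz":{"type":"number"},"wx":{"type":"number"},"wy":{"type":"number"},"wz":{"type":"number"},"hand":{"type":"number"}}}},"squeeze":{"type":"number"}},"required":["commands"]}

```bash
mkdir -p pics; python3 - <<'E'
from station import get_state, eyes, r
import cv2,numpy as np
for n in("side","top"):
    im=eyes.capture(n); cv2.imwrite(f"pics/{n}0.png",im[:,:,::-1]); c=eyes.calibration(n)
    print(n,c["fx"],c["fy"],c["cx"],c["cy"],np.round(c["extrinsics"],4).tolist())
print(get_state())
E
```

```text
side 473.81814430917285 473.81814430917285 320.02181509473775 205.55860794699933 [[0.9951, -0.0664, 0.0737, 0.4644], [-0.0992, -0.6469, 0.7561, -0.7071], [-0.0026, -0.7597, -0.6503, 0.7412], [0.0, 0.0, 0.0, 1.0]]
top 398.2856247512837 398.2856247512837 316.8059121032279 199.49552558892773 [[0.0089, -0.9862, 0.1656, 0.4164], [-0.9999, -0.0065, 0.0155, 0.0381], [-0.0143, -0.1657, -0.9861, 0.9624], [0.0, 0.0, 0.0, 1.0]]
{'clock': 0.1, 'q': array([-1.44662381,  0.43510561,  0.02496959,  1.5739745 , -0.01161032,
        1.1340088 , -0.07508917]), 'qd': array([-0.00043475, -0.00198824,  0.00134329, -0.00216408, -0.00067169,
        0.00037158,  0.00136677]), 'joint_torque': array([ 3.07518712e-03, -6.71752095e+01,  1.02823064e+00, -3.16906106e+01,
        1.58384966e-02,  7.30308107e-03, -3.01263117e-05]), 'tool_pos': array([0.14046688, 0.60856094, 0.23064626]), 'eef_rot': array([-3.55537962e-01, -3.12136705e+00,  2.12141361e-03]), 'wrist_force': array([-0.57610721,  0.40746174,  0.34037137]), 'moment': array([ 0.02892581, -0.01771008,  0.04510673]), 'grasp_force': 0.0, 'gripper_width': 0.08553876910714434}
```

View pics/top0.png

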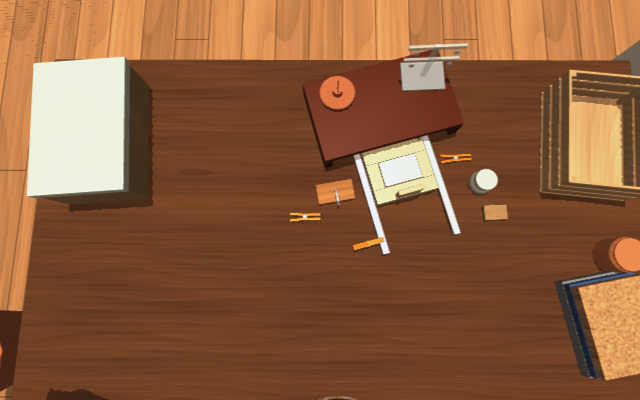

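View pics/side0.png

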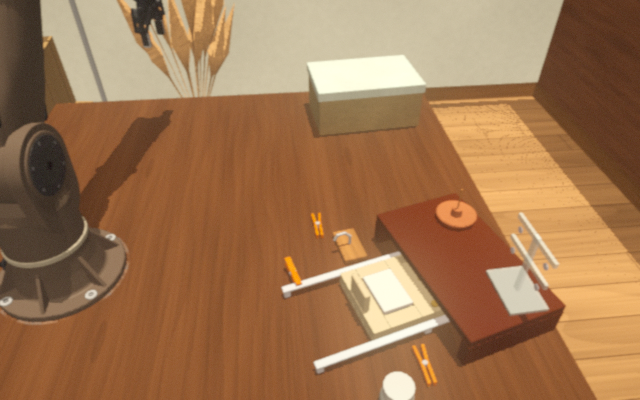

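Top view: the tray is around (400,172), the handle around (409,191), and the clipped peg around (368,244) on the left rail. Enlarging both views.

```bash
python3 - <<'E'
import cv2
a=cv2.imread("pics/top0.png")[130:260,340:470]; cv2.imwrite("pics/t1.png",cv2.resize(a,None,fx=4.6,fy=4.6,interpolation=cv2.INTER_CUBIC))
a=cv2.imread("pics/side0.png")[240:375,270:450]; cv2.imwrite("pics/s1.png",cv2.resize(a,None,fx=4.4,fy=4.4,interpolation=cv2.INTER_CUBIC))
E
```

```text
(no output)
```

View pics/t1.png

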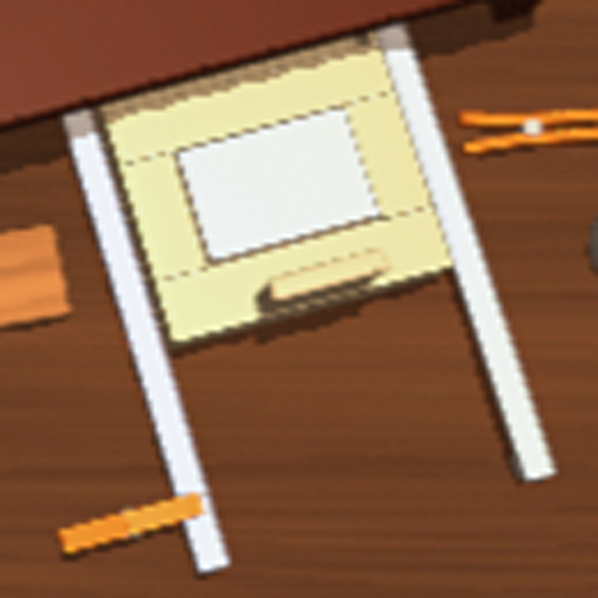

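View pics/s1.png

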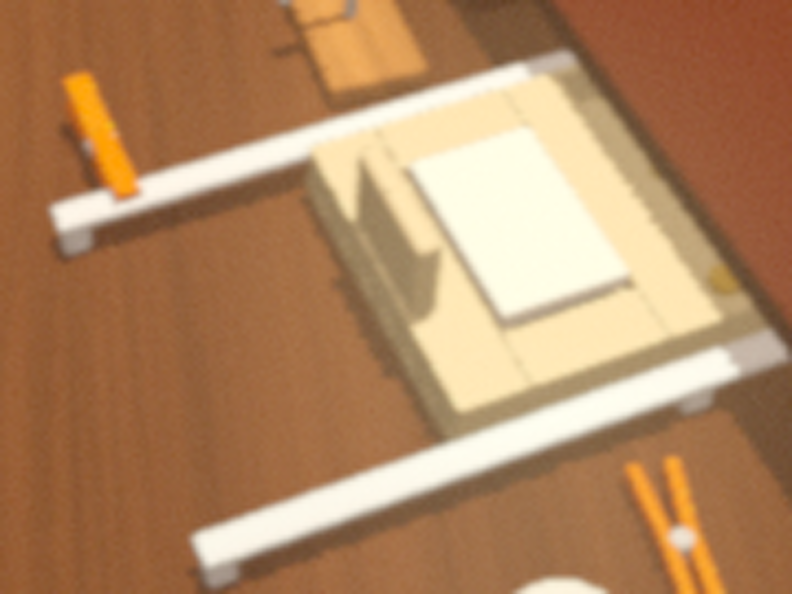

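Readings from the crops: tile corners, handle top, deck front corners and both peg ends are clear. Triangulating.

```bash
cat > h.py <<'E'
import numpy as np
from station import eyes
def ray(n,uv):
    c=eyes.calibration(n);E=np.array(c["extrinsics"]);d=E[:3,:3]@[(uv[0]-c["cx"])/c["fx"],(uv[1]-c["cy"])/c["fy"],1.];return E[:3,3],d/np.linalg.norm(d)
def plane(n,uv,z): o,d=ray(n,uv);return o+d*(z-o[2])/d[2]
def tri(a,b):
    o1,d1=ray("top",a);o2,d2=ray("side",b);s=np.linalg.lstsq(np.c_[d1,-d2],o2-o1,rcond=None)[0]
    p,q=o1+s[0]*d1,o2+s[1]*d2;return (p+q)/2,np.linalg.norm(p-q)
def T(p):return (np.array(p)+.5)/4.6-.5+[340,130]
def S(p):return (np.array(p)+.5)/4.4-.5+[270,240]
E
python3 - <<'E'
from h import *
np.set_printoptions(precision=4,suppress=True)
P={"FL":((172,345),(310,155),.034),"FR":((452,268),(458,412),.034),"tBL":((178,153),(527,127),.0405),"tBR":((345,107),(630,275),.0405),"tFR":((382,213),(508,322),.0405),"tFL":((210,262),(410,167),.0405),
"hL":((272,292),(365,152),.08),"hR":((385,259),(437,250),.08),"pegjaw":((199,503),(126,194),.025),"pegend":((63,542),(77,75),.025),"hookcorner":((68,313),(335,100),.014)}
R={}
for k,(a,b,z) in P.items():
    t,e=tri(T(a),S(b)); p,q=plane("top",T(a),z),plane("side",S(b),z);R[k]=(p+q)/2; print(k,t,round(e,4),p[:2],q[:2])
f=lambda a,b:np.degrees(np.arctan2(*(R[a]-R[b])[[1,0]]))
print("yaw of y axis-90:",[f(a,b)-90 for a,b in(("FL","FR"),("tBL","tBR"),("tFL","tFR"),("hL","hR"),("pegend","pegjaw"))],"x:",f("tBL","tFL"),f("tBR","tFR"))
c=sum(R[k] for k in("tBL","tBR","tFR","tFL"))/4;print("tile",c,"handle",(R["hL"]+R["hR"])/2,"F",(R["FL"]+R["FR"])/2)
E
```

```text
FL [ 0.5631 -0.0902  0.0263] 0.0017 [ 0.561  -0.0891] [ 0.5629 -0.0967]
FR [ 0.6033 -0.2341  0.0318] 0.0016 [ 0.6021 -0.2334] [ 0.6037 -0.2354]
tBL [ 0.6614 -0.0933  0.0376] 0.0002 [ 0.6605 -0.0929] [ 0.6607 -0.0958]
tBR [ 0.6863 -0.1801  0.0391] 0.0006 [ 0.6855 -0.1797] [ 0.6862 -0.1811]
tFR [ 0.6306 -0.1976  0.0379] 0.0014 [ 0.6293 -0.1969] [ 0.6307 -0.1994]
tFL [ 0.605  -0.1092  0.0351] 0.0015 [ 0.6031 -0.1083] [ 0.6047 -0.1136]
hL [ 0.5808 -0.1329  0.0752] 0.0009 [ 0.5804 -0.1319] [ 0.5795 -0.1371]
hR [ 0.5994 -0.1884  0.0766] 0.0031 [ 0.5971 -0.1875] [ 0.6003 -0.1908]
pegjaw [ 0.4806 -0.1028  0.0246] 0.001 [ 0.4811 -0.1027] [ 0.4801 -0.1032]
pegend [ 0.4612 -0.0331  0.0293] 0.0013 [ 0.4608 -0.0335] [ 0.4618 -0.029 ]
hookcorner [ 0.5829 -0.0384  0.0045] 0.0009 [ 0.5808 -0.0377] [ 0.5818 -0.0469]
yaw of y axis-90: [np.float64(16.132370860514357), np.float64(16.360831618034638), np.float64(16.656739008360276), np.float64(18.959636015918733), np.float64(15.036527723963744)] x: 16.314669694073856 17.630639074887682
tile [ 0.6451 -0.146   0.0405] handle [ 0.5893 -0.1618  0.08  ] F [ 0.5824 -0.1637  0.034 ]
```

Emit:
send_rows:
  commands:
    - {"tx":-0.33,"ty":-0.31,"tz":-0.02,"wz":75,"hand":0.055}
    - {"tx":-0.33,"ty":-0.31,"tz":-0.02,"wz":75,"hand":0.055}
    - {"tx":-0.33,"ty":-0.31,"tz":-0.02,"wz":75,"hand":0.055}
    - {"tx":-0.33,"ty":-0.31,"tz":-0.02,"wz":75,"hand":0.055}
    - {"tx":-0.33,"ty":-0.31,"tz":-0.02,"wz":75,"hand":0.055}
    - {"tx":-0.33,"ty":-0.31,"tz":-0.02,"wz":75,"hand":0.055}
    - {"tx":-0.33,"ty":-0.31,"tz":-0.02,"wz":75,"hand":0.055}
    - {"tx":-0.33,"ty":-0.31,"tz":-0.02,"wz":75,"hand":0.055}
    - {"tx":-0.33,"ty":-0.31,"tz":-0.02,"wz":75,"hand":0.055}
    - {"tx":-0.33,"ty":-0.31,"tz":-0.02,"wz":75,"hand":0.055}
    - {"tx":-0.33,"ty":-0.31,"tz":-0.02,"wz":75,"hand":0.055}
    - {"tx":-0.33,"ty":-0.31,"tz":-0.02,"wz":75,"hand":0.055}

```text
invalid input
```

```bash
cat > go.py <<'E'
# usage: go.py x y z yaw_of_tool_x_deg -> shift/turn in tool axes
import sys,numpy as np
from scipy.spatial.transform import Rotation as Ro
from station import get_state
s=get_state();a=list(map(float,sys.argv[1:5]));R=Ro.from_rotvec(s["eef_rot"]);c,d=np.cos(np.radians(a[3])),np.sin(np.radians(a[3]))
G=Ro.from_matrix(np.array([[c,d,0],[d,-c,0],[0,0,-1.]]))
np.set_printoptions(precision=4,suppress=True)
print("t",R.inv().apply(np.array(a[:3])-s["tool_pos"]),"w",np.degrees((R.inv()*G).as_rotvec()),"pos",s["tool_pos"],"q",s["q"],"F",s["wrist_force"],s["gripper_width"],s["clock"])
E
python3 go.py .645 -.146 .15 16.5
```

```text
t [-0.6613 -0.6217  0.0816] w [ -0.0183   0.1035 150.5035] pos [0.1405 0.6086 0.2306] q [-1.4466  0.4351  0.025   1.574  -0.0116  1.134  -0.0751] F [-0.5761  0.4075  0.3404] 0.08553876910714434 0.1
```

Emit:
send_rows:
  commands:
    - {"tx":-0.03,"ty":-0.03,"tz":-0.01,"wx":0,"wy":0,"wz":6,"hand":0.055}
  squeeze: 40

```text
clock: 0.18
tool_pos: [0.156, 0.578, 0.2379]
eef_rot: [-0.502, -3.097, 0.003]
wrist_force: [-1.6, -0.5, 0.7]
gripper_width: 0.0753
grasp_force: 0.0
```

```bash
python3 go.py .4 .23 .25 85;python3 go.py .645 -.146 .15 16.5
```

```text
t [-0.3414 -0.2531 -0.0126] w [-0.2488 -0.0663 76.579 ] pos [0.156  0.578  0.2379] q [-1.4269  0.3874  0.0459  1.6309 -0.0232  1.1258 -0.1251] F [-1.5909 -0.501   0.7289] 0.07528007141236796 0.1833
t [-0.693  -0.5322  0.0869] w [ -0.299    0.1049 145.0789] pos [0.156  0.578  0.2379] q [-1.4269  0.3874  0.0459  1.6309 -0.0232  1.1258 -0.1251] F [-1.5909 -0.501   0.7289] 0.07528007141236796 0.1833
```

Emit:
send_rows:
  commands:
    - {"tx":-0.34,"ty":-0.25,"tz":-0.01,"wx":0,"wy":0,"wz":76,"hand":0.055}
    - {"tx":-0.34,"ty":-0.25,"tz":-0.01,"wx":0,"wy":0,"wz":76,"hand":0.055}
    - {"tx":-0.34,"ty":-0.25,"tz":-0.01,"wx":0,"wy":0,"wz":76,"hand":0.055}
    - {"tx":-0.34,"ty":-0.25,"tz":-0.01,"wx":0,"wy":0,"wz":76,"hand":0.055}
    - {"tx":-0.34,"ty":-0.25,"tz":-0.01,"wx":0,"wy":0,"wz":76,"hand":0.055}
    - {"tx":-0.34,"ty":-0.25,"tz":-0.01,"wx":0,"wy":0,"wz":76,"hand":0.055}
    - {"tx":-0.34,"ty":-0.25,"tz":-0.01,"wx":0,"wy":0,"wz":76,"hand":0.055}
    - {"tx":-0.34,"ty":-0.25,"tz":-0.01,"wx":0,"wy":0,"wz":76,"hand":0.055}
    - {"tx":-0.34,"ty":-0.25,"tz":-0.01,"wx":0,"wy":0,"wz":76,"hand":0.055}
    - {"tx":-0.34,"ty":-0.25,"tz":-0.01,"wx":0,"wy":0,"wz":76,"hand":0.055}
    - {"tx":-0.34,"ty":-0.25,"tz":-0.01,"wx":0,"wy":0,"wz":76,"hand":0.055}
    - {"tx":-0.34,"ty":-0.25,"tz":-0.01,"wx":0,"wy":0,"wz":76,"hand":0.055}

```text
clock: 1.18
tool_pos: [0.4036, 0.2244, 0.251]
eef_rot: [2.327, 2.11, 0.0]
wrist_force: [-0.8, 0.8, 0.5]
gripper_width: 0.0546
grasp_force: 0.0
```

```bash
python3 go.py .645 -.146 .15 16.5
```

```text
t [-0.3452  0.2762  0.1012] w [ 0.0335  0.0039 67.9159] pos [0.4036 0.2244 0.251 ] q [-1.0375  0.1438  0.4758  1.9525 -0.0746  1.0622 -0.6269] F [-0.7849  0.7748  0.5288] 0.0545818611038027 1.1833
```

Emit:
send_rows:
  commands:
    - {"tx":-0.345,"ty":0.276,"tz":0.03,"wx":0,"wy":0,"wz":68,"hand":0.055}
    - {"tx":-0.345,"ty":0.276,"tz":0.03,"wx":0,"wy":0,"wz":68,"hand":0.055}
    - {"tx":-0.345,"ty":0.276,"tz":0.03,"wx":0,"wy":0,"wz":68,"hand":0.055}
    - {"tx":-0.345,"ty":0.276,"tz":0.03,"wx":0,"wy":0,"wz":68,"hand":0.055}
    - {"tx":-0.345,"ty":0.276,"tz":0.03,"wx":0,"wy":0,"wz":68,"hand":0.055}
    - {"tx":-0.345,"ty":0.276,"tz":0.03,"wx":0,"wy":0,"wz":68,"hand":0.055}
    - {"tx":-0.345,"ty":0.276,"tz":0.03,"wx":0,"wy":0,"wz":68,"hand":0.055}
    - {"tx":-0.345,"ty":0.276,"tz":0.03,"wx":0,"wy":0,"wz":68,"hand":0.055}
    - {"tx":-0.345,"ty":0.276,"tz":0.03,"wx":0,"wy":0,"wz":68,"hand":0.055}
    - {"tx":-0.345,"ty":0.276,"tz":0.03,"wx":0,"wy":0,"wz":68,"hand":0.055}
    - {"tx":-0.345,"ty":0.276,"tz":0.09,"wx":0,"wy":0,"wz":68,"hand":0.055}
    - {"tx":-0.345,"ty":0.276,"tz":0.1,"wx":0,"wy":0,"wz":68,"hand":0.055}

```text
clock: 2.18
tool_pos: [0.6489, -0.1426, 0.1498]
eef_rot: [3.105, 0.465, 0.003]
wrist_force: [-0.1, 1.3, -1.3]
gripper_width: 0.0552
grasp_force: 0.0
```

```bash
python3 go.py .645 -.146 .06 16.5
```

```text
t [-0.0049  0.0019  0.0898] w [ 0.126  -0.1043  0.5395] pos [ 0.6489 -0.1426  0.1498] q [-0.3219  0.6588  0.7488  1.6082 -0.4942  1.0699 -0.7096] F [-0.0968  1.3249 -1.3366] 0.05522534723762703 2.1833
```

Emit:
send_rows:
  commands:
    - {"tx":-0.005,"ty":0.002,"tz":0.03,"wx":0.1,"wy":-0.1,"wz":0.5,"hand":0.055}
    - {"tx":-0.005,"ty":0.002,"tz":0.06,"wx":0.1,"wy":-0.1,"wz":0.5,"hand":0.055}
    - {"tx":-0.005,"ty":0.002,"tz":0.08,"wx":0.1,"wy":-0.1,"wz":0.5,"hand":0.055}
    - {"tx":-0.005,"ty":0.002,"tz":0.095,"wx":0.1,"wy":-0.1,"wz":0.5,"hand":0.055}
    - {"tx":-0.005,"ty":0.002,"tz":0.095,"wx":0.1,"wy":-0.1,"wz":0.5,"hand":0.055}
    - {"tx":-0.005,"ty":0.002,"tz":0.095,"wx":0.1,"wy":-0.1,"wz":0.5,"hand":0.055}

```text
clock: 2.68
tool_pos: [0.6425, -0.142, 0.0549]
eef_rot: [-3.106, -0.455, 0.006]
wrist_force: [0.3, 0.2, 0.8]
gripper_width: 0.055
grasp_force: 0.0
```

```bash
python3 - <<'E'
from station import eyes
import cv2
im=[cv2.resize(eyes.capture(n)[a:a+130,b:b+130,::-1],None,fx=3,fy=3,interpolation=cv2.INTER_CUBIC) for n,a,b in(("top",110,340),("side",220,310))]
cv2.imwrite("pics/p2.png",cv2.hconcat(im))
E
python3 go.py .645 -.146 .045 16.5
```

```text
t [0.0004 0.0032 0.0118] w [-0.0851  0.028   0.1006] pos [ 0.6437 -0.143   0.0568] q [-0.2799  0.7524  0.6781  1.6918 -0.5764  0.9081 -0.6484] F [-0.0122 -1.0089 -0.2858] 0.0546756621891754 2.7833
```

View pics/p2.png

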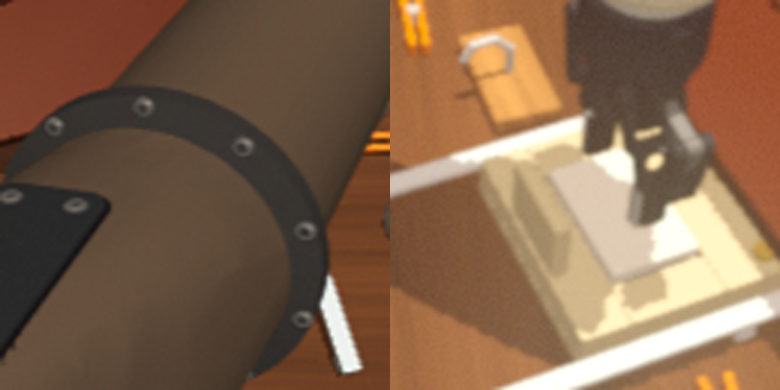

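The fingers straddle the tile, one over each end. Lowering gently.

Emit:
send_rows:
  commands:
    - {"tx":0,"ty":0.003,"tz":0.003,"wx":0,"wy":0,"wz":0,"hand":0.055}
    - {"tx":0,"ty":0.003,"tz":0.006,"wx":0,"wy":0,"wz":0,"hand":0.055}
    - {"tx":0,"ty":0.003,"tz":0.009,"wx":0,"wy":0,"wz":0,"hand":0.055}
    - {"tx":0,"ty":0.003,"tz":0.012,"wx":0,"wy":0,"wz":0,"hand":0.055}
    - {"tx":0,"ty":0.003,"tz":0.014,"wx":0,"wy":0,"wz":0,"hand":0.055}
    - {"tx":0,"ty":0.003,"tz":0.014,"wx":0,"wy":0,"wz":0,"hand":0.055}

```text
clock: 3.28
tool_pos: [0.6434, -0.1462, 0.0413]
eef_rot: [-3.107, -0.451, 0.004]
wrist_force: [0.1, 0.5, -0.1]
gripper_width: 0.055
grasp_force: 0.0
```

Emit:
send_rows:
  commands:
    - {"tx":0.001,"ty":0,"tz":0.002,"wx":0,"wy":0,"wz":0,"hand":0.055}
    - {"tx":0.001,"ty":0,"tz":0.004,"wx":0,"wy":0,"wz":0,"hand":0.055}
    - {"tx":0.001,"ty":0,"tz":0.006,"wx":0,"wy":0,"wz":0,"hand":0.055}
    - {"tx":0.001,"ty":0,"tz":0.006,"wx":0,"wy":0,"wz":0,"hand":0.055}

```text
clock: 3.62
tool_pos: [0.6448, -0.1462, 0.0358]
eef_rot: [-3.108, -0.451, 0.003]
wrist_force: [-0.6, 1.1, -0.2]
gripper_width: 0.0553
grasp_force: 0.1
```

Emit:
send_rows:
  commands:
    - {"tx":0,"ty":0,"tz":0.001,"wx":0,"wy":0,"wz":0,"hand":0.055}
    - {"tx":0,"ty":0,"tz":0.002,"wx":0,"wy":0,"wz":0,"hand":0.055}
    - {"tx":0,"ty":0,"tz":0.003,"wx":0,"wy":0,"wz":0,"hand":0.055}
    - {"tx":0,"ty":0,"tz":0.003,"wx":0,"wy":0,"wz":0,"hand":0.055}

```text
clock: 3.95
tool_pos: [0.6448, -0.1462, 0.0333]
eef_rot: [-3.108, -0.451, 0.002]
wrist_force: [0.0, 0.2, 5.7]
gripper_width: 0.0553
grasp_force: 2.5
```

Emit:
send_rows:
  commands:
    - {"tx":0,"ty":0,"tz":0.001,"wx":0,"wy":0,"wz":0,"hand":0.055}
    - {"tx":0,"ty":0,"tz":0.002,"wx":0,"wy":0,"wz":0,"hand":0.055}
    - {"tx":0,"ty":0,"tz":0.003,"wx":0,"wy":0,"wz":0,"hand":0.055}
    - {"tx":0,"ty":0,"tz":0.004,"wx":0,"wy":0,"wz":0,"hand":0.055}

```text
clock: 4.28
tool_pos: [0.6449, -0.1462, 0.0301]
eef_rot: [-3.107, -0.451, 0.002]
wrist_force: [-7.2, 4.0, 24.7]
gripper_width: 0.0549
grasp_force: 12.0
```

Emit:
send_rows:
  commands:
    - {"tx":0,"ty":0,"tz":0.001,"wx":0,"wy":0,"wz":0,"hand":0.055}
    - {"tx":0,"ty":0,"tz":0.0015,"wx":0,"wy":0,"wz":0,"hand":0.055}
    - {"tx":0,"ty":0,"tz":0.0015,"wx":0,"wy":0,"wz":0,"hand":0.055}

```text
clock: 4.53
tool_pos: [0.6449, -0.1463, 0.03]
eef_rot: [-3.107, -0.45, 0.0]
wrist_force: [-9.0, 4.8, 26.8]
gripper_width: 0.0553
grasp_force: 13.7
```

Emit:
send_rows:
  commands:
    - {"tx":0,"ty":0,"tz":-0.03,"wx":0,"wy":0,"wz":0,"hand":0.0}
    - {"tx":0,"ty":0.0,"tz":-0.06,"wx":0,"wy":0,"wz":0,"hand":0.0}
    - {"tx":0,"ty":0.0,"tz":-0.09,"wx":0,"wy":0,"wz":0,"hand":0.0}
    - {"tx":0,"ty":0.0,"tz":-0.12,"wx":0,"wy":0,"wz":0,"hand":0.0}
    - {"tx":0,"ty":0.0,"tz":-0.12,"wx":0,"wy":0,"wz":0,"hand":0.0}
    - {"tx":0,"ty":0.0,"tz":-0.12,"wx":0,"wy":0,"wz":0,"hand":0.0}

```text
clock: 5.03
tool_pos: [0.6458, -0.1467, 0.1492]
eef_rot: [-3.108, -0.451, -0.002]
wrist_force: [0.1, -0.3, -1.1]
gripper_width: 0.0
grasp_force: 0.0
```

```bash
python3 - <<'E'
from station import eyes
import cv2
im=eyes.capture("side")[:,:,::-1];cv2.imwrite("pics/side3.png",im)
a=cv2.resize(cv2.imread("pics/side0.png")[265:325,345:435],None,fx=6.5,fy=6.5,interpolation=cv2.INTER_CUBIC)
b=cv2.resize(im[265:325,345:435],None,fx=6.5,fy=6.5,interpolation=cv2.INTER_CUBIC)
cv2.imwrite("pics/p3.png",cv2.vconcat([b[:,:]]))
E
python3 go.py .645 -.146 .045 16.5
```

```text
t [0.0002 0.0001 0.1025] w [-0.1081  0.0557  0.0096] pos [ 0.6449 -0.1461  0.1475] q [-0.3158  0.6592  0.7495  1.6149 -0.4972  1.0691 -0.708 ] F [-0.5743  1.3641 -0.7725] 0.00024039210271796827 5.0833
```

View pics/p3.png

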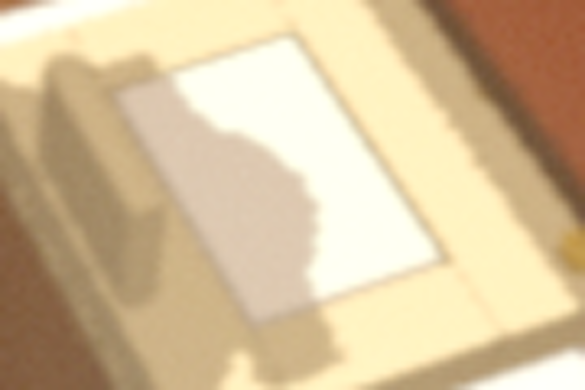

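The tile now looks flush, with no shadow edge at either end. Confirming with a closed-finger press on each end.

Emit:
send_rows:
  commands:
    - {"tx":0,"ty":0.035,"tz":0.04,"wx":0,"wy":0,"wz":0,"hand":0.0}
    - {"tx":0,"ty":0.035,"tz":0.07,"wx":0,"wy":0,"wz":0,"hand":0.0}
    - {"tx":0,"ty":0.035,"tz":0.1,"wx":0,"wy":0,"wz":0,"hand":0.0}
    - {"tx":0,"ty":0.035,"tz":0.105,"wx":0,"wy":0,"wz":0,"hand":0.0}
    - {"tx":0,"ty":0.035,"tz":0.109,"wx":0,"wy":0,"wz":0,"hand":0.0}
    - {"tx":0,"ty":0.035,"tz":0.112,"wx":0,"wy":0,"wz":0,"hand":0.0}
    - {"tx":0,"ty":0.035,"tz":0.115,"wx":0,"wy":0,"wz":0,"hand":0.0}
    - {"tx":0,"ty":0.035,"tz":0.115,"wx":0,"wy":0,"wz":0,"hand":0.0}

```text
clock: 5.75
tool_pos: [0.6556, -0.1798, 0.0344]
eef_rot: [-3.108, -0.451, -0.001]
wrist_force: [1.0, -0.0, 0.1]
gripper_width: -0.0002
grasp_force: 0.0
```

Emit:
send_rows:
  commands:
    - {"tx":0,"ty":0,"tz":0.001,"wx":0,"wy":0,"wz":0,"hand":0.0}
    - {"tx":0,"ty":0,"tz":0.002,"wx":0,"wy":0,"wz":0,"hand":0.0}
    - {"tx":0,"ty":0,"tz":0.003,"wx":0,"wy":0,"wz":0,"hand":0.0}
    - {"tx":0,"ty":0,"tz":0.003,"wx":0,"wy":0,"wz":0,"hand":0.0}

```text
clock: 6.08
tool_pos: [0.6559, -0.1799, 0.034]
eef_rot: [-3.108, -0.451, -0.003]
wrist_force: [-9.0, 4.7, 28.2]
gripper_width: 0.0
grasp_force: 13.9
```

The right end is hard at 0.034 m. Now the left end.

Emit:
send_rows:
  commands:
    - {"tx":0,"ty":0,"tz":-0.015,"wx":0,"wy":0,"wz":0,"hand":0.0}
    - {"tx":0,"ty":-0.035,"tz":-0.02,"wx":0,"wy":0,"wz":0,"hand":0.0}
    - {"tx":0,"ty":-0.07,"tz":-0.02,"wx":0,"wy":0,"wz":0,"hand":0.0}
    - {"tx":0,"ty":-0.07,"tz":-0.01,"wx":0,"wy":0,"wz":0,"hand":0.0}
    - {"tx":0,"ty":-0.07,"tz":-0.006,"wx":0,"wy":0,"wz":0,"hand":0.0}
    - {"tx":0,"ty":-0.07,"tz":-0.003,"wx":0,"wy":0,"wz":0,"hand":0.0}
    - {"tx":0,"ty":-0.07,"tz":-0.001,"wx":0,"wy":0,"wz":0,"hand":0.0}
    - {"tx":0,"ty":-0.07,"tz":0.0,"wx":0,"wy":0,"wz":0,"hand":0.0}
    - {"tx":0,"ty":-0.07,"tz":0.0,"wx":0,"wy":0,"wz":0,"hand":0.0}

```text
clock: 6.83
tool_pos: [0.6354, -0.1114, 0.0338]
eef_rot: [-3.103, -0.45, -0.001]
wrist_force: [-14.7, 13.1, 44.1]
gripper_width: -0.0002
grasp_force: 22.2
```

Both ends are hard at 34 mm. Lifting and turning toward the handle.

Emit:
send_rows:
  commands:
    - {"tx":0,"ty":0,"tz":-0.04,"wx":0,"wy":0,"wz":0,"hand":0.0}
    - {"tx":0,"ty":0,"tz":-0.08,"wx":0,"wy":0,"wz":0,"hand":0.0}
    - {"tx":-0.03,"ty":0.035,"tz":-0.11,"wx":0,"wy":0,"wz":-7,"hand":0.05}
    - {"tx":-0.058,"ty":0.035,"tz":-0.12,"wx":0,"wy":0,"wz":-14,"hand":0.05}
    - {"tx":-0.058,"ty":0.035,"tz":-0.12,"wx":0,"wy":0,"wz":-21,"hand":0.05}
    - {"tx":-0.058,"ty":0.035,"tz":-0.12,"wx":0,"wy":0,"wz":-28,"hand":0.05}
    - {"tx":-0.058,"ty":0.035,"tz":-0.12,"wx":0,"wy":0,"wz":-35,"hand":0.05}
    - {"tx":-0.058,"ty":0.035,"tz":-0.12,"wx":0,"wy":0,"wz":-42,"hand":0.05}
    - {"tx":-0.058,"ty":0.035,"tz":-0.12,"wx":0,"wy":0,"wz":-49,"hand":0.05}
    - {"tx":-0.058,"ty":0.035,"tz":-0.12,"wx":0,"wy":0,"wz":-56,"hand":0.05}
    - {"tx":-0.058,"ty":0.035,"tz":-0.12,"wx":0,"wy":0,"wz":-63,"hand":0.05}
    - {"tx":-0.058,"ty":0.035,"tz":-0.12,"wx":0,"wy":0,"wz":-70,"hand":0.05}

```text
clock: 7.83
tool_pos: [0.5893, -0.1651, 0.1502]
eef_rot: [-2.284, -2.156, 0.001]
wrist_force: [-0.6, -0.1, -0.1]
gripper_width: 0.0497
grasp_force: 0.0
```

```bash
python3 go.py .589 -.162 .12 106.5
```

```text
t [ 0.0031 -0.0005  0.0302] w [ -0.0593   0.006  -19.8155] pos [ 0.5893 -0.1651  0.1502] q [-0.1145  0.5115  0.4392  1.7287 -0.2564  0.9595  0.366 ] F [-0.5862 -0.0648 -0.1217] 0.04967198648411333 7.8333
```

Emit:
send_rows:
  commands:
    - {"tx":0.003,"ty":0,"tz":0.0,"wx":0,"wy":0,"wz":-7,"hand":0.05}
    - {"tx":0.003,"ty":0,"tz":0.0,"wx":0,"wy":0,"wz":-14,"hand":0.05}
    - {"tx":0.003,"ty":0,"tz":0.02,"wx":0,"wy":0,"wz":-19.8,"hand":0.05}
    - {"tx":0.003,"ty":0,"tz":0.045,"wx":0,"wy":0,"wz":-19.8,"hand":0.05}
    - {"tx":0.003,"ty":0,"tz":0.045,"wx":0,"wy":0,"wz":-19.8,"hand":0.05}

```text
clock: 8.25
tool_pos: [0.5869, -0.1611, 0.1013]
eef_rot: [-1.883, -2.507, 0.005]
wrist_force: [-0.7, -0.1, 0.3]
gripper_width: 0.0498
grasp_force: 0.0
```

```bash
python3 - <<'E'
from station import eyes
import cv2
im=[cv2.resize(eyes.capture(n)[a:a+130,b:b+130,::-1],None,fx=3,fy=3,interpolation=cv2.INTER_CUBIC) for n,a,b in(("top",120,330),("side",220,310))]
cv2.imwrite("pics/p4.png",cv2.hconcat(im))
E
python3 go.py .589 -.162 .047 106.5
```

```text
t [-0.0008  0.0002  0.0576] w [-0.1822 -0.0877 -0.3752] pos [ 0.5888 -0.1613  0.1046] q [-0.0459  0.5525  0.3301  1.7667 -0.2255  0.8631  0.6679] F [-0.5546  0.5208  0.4262] 0.04948489675551223 8.35
```

View pics/p4.png

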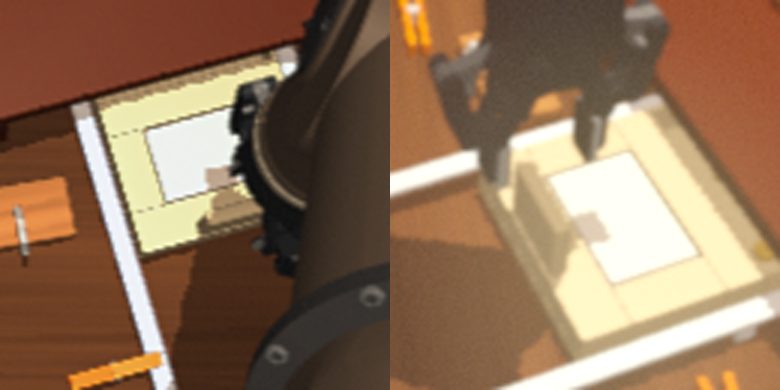

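The fingers straddle the handle, and the tile is flush and level. The top view also shows the front-left corner and the rail peg. Descending, then gripping.

Emit:
send_rows:
  commands:
    - {"tx":0,"ty":0,"tz":0.025,"wx":0,"wy":0,"wz":-0.3,"hand":0.05}
    - {"tx":0,"ty":0,"tz":0.045,"wx":0,"wy":0,"wz":-0.3,"hand":0.05}
    - {"tx":0,"ty":0,"tz":0.056,"wx":0,"wy":0,"wz":-0.3,"hand":0.05}
    - {"tx":0,"ty":0,"tz":0.056,"wx":0,"wy":0,"wz":-0.3,"hand":0.05}

```text
clock: 8.68
tool_pos: [0.5884, -0.16, 0.0475]
eef_rot: [-1.876, -2.515, 0.003]
wrist_force: [1.1, 0.2, 0.4]
gripper_width: 0.0504
grasp_force: 0.0
```

Emit:
send_rows:
  commands:
    - {"tx":0,"ty":0,"tz":0,"wx":0,"wy":0,"wz":0,"hand":0.0}
    - {"tx":0,"ty":0,"tz":0,"wx":0,"wy":0,"wz":0,"hand":0.0}
    - {"tx":0,"ty":0,"tz":0,"wx":0,"wy":0,"wz":0,"hand":0.0}
    - {"tx":0,"ty":0,"tz":0,"wx":0,"wy":0,"wz":0,"hand":0.0}
    - {"tx":0,"ty":0,"tz":0,"wx":0,"wy":0,"wz":0,"hand":0.0}
    - {"tx":0,"ty":0,"tz":0,"wx":0,"wy":0,"wz":0,"hand":0.0}
  squeeze: 60

```text
clock: 9.18
tool_pos: [0.5902, -0.16, 0.0501]
eef_rot: [-1.878, -2.518, -0.001]
wrist_force: [-1.3, 0.3, 6.5]
gripper_width: 0.0111
grasp_force: 58.7
```

```bash
python3 go.py .589 -.162 .047 106.5
```

```text
t [-0.0016 -0.0017  0.0031] w [ 0.0304 -0.0462  0.0504] pos [ 0.5902 -0.16    0.0501] q [-0.0255  0.6218  0.2997  1.8054 -0.2558  0.7522  0.6981] F [-1.3032  0.2848  6.4705] 0.011143980198468378 9.1833
```

Emit:
send_rows:
  commands:
    - {"tx":0,"ty":-0.008,"tz":0,"wx":0,"wy":0,"wz":0,"hand":0.0}
    - {"tx":0,"ty":-0.016,"tz":0,"wx":0,"wy":0,"wz":0,"hand":0.0}
    - {"tx":0,"ty":-0.024,"tz":0,"wx":0,"wy":0,"wz":0,"hand":0.0}
    - {"tx":0,"ty":-0.032,"tz":0,"wx":0,"wy":0,"wz":0,"hand":0.0}
    - {"tx":0,"ty":-0.04,"tz":0,"wx":0,"wy":0,"wz":0,"hand":0.0}
    - {"tx":0,"ty":-0.048,"tz":0,"wx":0,"wy":0,"wz":0,"hand":0.0}
    - {"tx":0,"ty":-0.056,"tz":0,"wx":0,"wy":0,"wz":0,"hand":0.0}
    - {"tx":0,"ty":-0.064,"tz":0,"wx":0,"wy":0,"wz":0,"hand":0.0}
    - {"tx":0,"ty":-0.072,"tz":0,"wx":0,"wy":0,"wz":0,"hand":0.0}
    - {"tx":0,"ty":-0.08,"tz":0,"wx":0,"wy":0,"wz":0,"hand":0.0}
    - {"tx":0,"ty":-0.08,"tz":0,"wx":0,"wy":0,"wz":0,"hand":0.0}
    - {"tx":0,"ty":-0.08,"tz":0,"wx":0,"wy":0,"wz":0,"hand":0.0}

```text
clock: 10.18
tool_pos: [0.5151, -0.1815, 0.05]
eef_rot: [1.876, 2.518, 0.005]
wrist_force: [6.9, 4.8, 0.2]
gripper_width: 0.011
grasp_force: 59.8
```

```bash
python3 - <<'E'
from station import eyes
import cv2
im=eyes.capture("side")[:,:,::-1];t=eyes.capture("top")[:,:,::-1]
cv2.imwrite("pics/p5.png",cv2.hconcat([cv2.resize(t[210:265,340:405],None,fx=6,fy=6,interpolation=cv2.INTER_CUBIC),cv2.resize(im[250:305,275:340],None,fx=6,fy=6,interpolation=cv2.INTER_CUBIC)]))
E
python3 go.py .589 -.162 .047 106.5
```

```text
t [-0.0024  0.0759  0.0033] w [ 0.2096 -0.0415  0.1409] pos [ 0.5155 -0.1814  0.05  ] q [ 0.031   0.5396  0.2923  1.9723 -0.2479  0.6609  0.7708] F [6.8822 4.3425 0.1686] 0.010860672225401347 10.2833
```

View pics/p5.png

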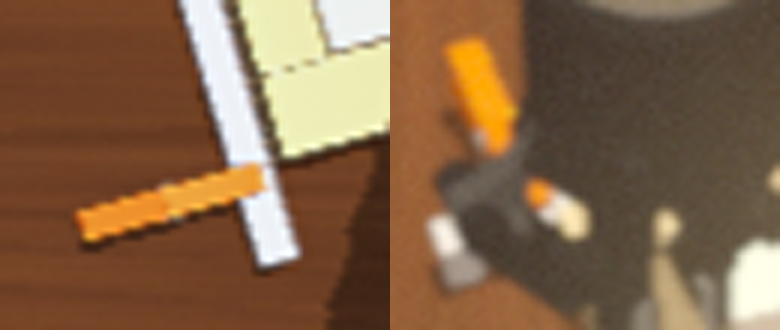

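Top crop: the tray's front-left corner is at about (281,160), with the edge running to (388,133). The peg's jaw end is centred at about (260,178) and its outer end at about (83,227), so the edge is a few mm short of the centre line.

```bash
python3 - <<'E'
from h import *
f=lambda p,z:plane("top",(np.array(p)+.5)/6-.5+[340,210],z)
for yaw in (16.0,16.5,17.):
    x=np.array([np.cos(np.radians(yaw)),np.sin(np.radians(yaw)),0])
    print(yaw,[round(float(f(p,z)@x),4) for p,z in(((281,160),.034),((388,133),.034))],[[round(float(f(p,z)@x),4) for p in((260,178),(83,227),(170,203))] for z in(.02,.027)])
E
```

```text
16.0 [0.4377, 0.4366] [[0.4336, 0.4338, 0.4337], [0.4334, 0.4336, 0.4335]]
16.5 [0.4356, 0.4341] [[0.4315, 0.4324, 0.4319], [0.4314, 0.4322, 0.4318]]
17.0 [0.4335, 0.4316] [[0.4295, 0.431, 0.4302], [0.4293, 0.4308, 0.43]]
```

Emit:
send_rows:
  commands:
    - {"tx":0,"ty":-0.003,"tz":0,"wx":0,"wy":0,"wz":0,"hand":0.0}
    - {"tx":0,"ty":-0.003,"tz":0,"wx":0,"wy":0,"wz":0,"hand":0.0}
    - {"tx":0,"ty":-0.003,"tz":0,"wx":0,"wy":0,"wz":0,"hand":0.0}
    - {"tx":0,"ty":-0.003,"tz":0,"wx":0,"wy":0,"wz":0,"hand":0.0}
    - {"tx":0,"ty":-0.003,"tz":0,"wx":0,"wy":0,"wz":0,"hand":0.0}

```text
clock: 10.7
tool_pos: [0.5128, -0.1822, 0.05]
eef_rot: [1.875, 2.518, 0.005]
wrist_force: [6.9, 4.6, 0.3]
gripper_width: 0.0111
grasp_force: 60.0
```

```bash
python3 - <<'E'
from station import eyes
import cv2
t=eyes.capture("top")[:,:,::-1];cv2.imwrite("pics/top6.png",t)
cv2.imwrite("pics/p6.png",cv2.resize(t[215:260,348:408],None,fx=13,fy=13,interpolation=cv2.INTER_LINEAR))
E
python3 go.py .5902 -.160 .05 106.5
```

```text
t [-0.0009  0.0805  0.0003] w [ 0.212  -0.0426  0.1513] pos [ 0.5128 -0.1822  0.05  ] q [ 0.0334  0.5367  0.292   1.9781 -0.2476  0.6578  0.7738] F [7.1997 3.9185 0.2781] 0.011145289237731204 10.75
```

View pics/p6.png

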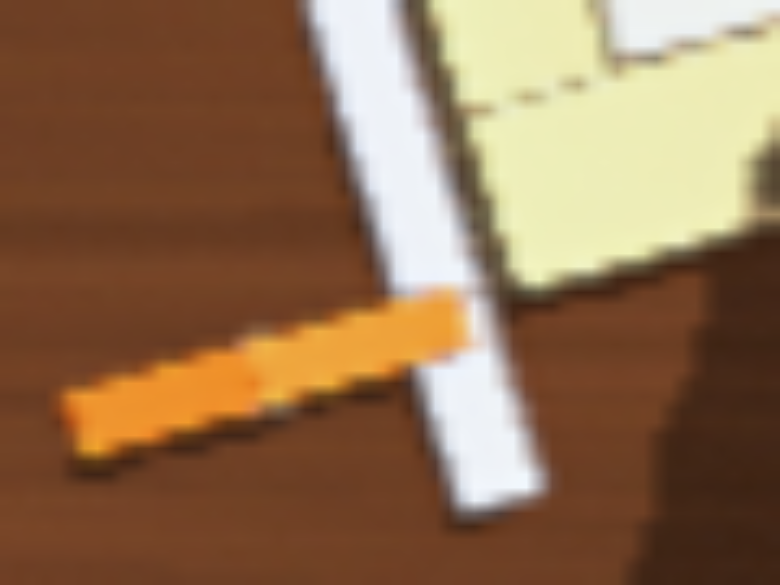

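Peg centre line runs from about (465,318) to (75,424); the deck's front edge runs from (518,293) to (745,228).

```bash
python3 - <<'E'
from h import *
f=lambda p,z:plane("top",(np.array(p)+.5)/13-.5+[348,215],z)
for yaw in (15.8,16.2,16.6):
    x=np.array([np.cos(np.radians(yaw)),np.sin(np.radians(yaw)),0])
    print(yaw,[round(float(f(p,.034)@x),4) for p in((518,293),(745,228))],[round(float(f(p,.02)@x),4) for p in((465,318),(75,424))])
E
```

```text
15.8 [0.4361, 0.4365] [0.4347, 0.435]
16.2 [0.4344, 0.4345] [0.4331, 0.4339]
16.6 [0.4327, 0.4325] [0.4314, 0.4328]
```

Emit:
send_rows:
  commands:
    - {"tx":0,"ty":-0.001,"tz":0,"wx":0,"wy":0,"wz":0,"hand":0.0}
    - {"tx":0,"ty":-0.001,"tz":0,"wx":0,"wy":0,"wz":0,"hand":0.0}
    - {"tx":0,"ty":-0.001,"tz":0,"wx":0,"wy":0,"wz":0,"hand":0.0}
    - {"tx":0,"ty":-0.001,"tz":0,"wx":0,"wy":0,"wz":0,"hand":0.0}
    - {"tx":0,"ty":-0.001,"tz":0,"wx":0,"wy":0,"wz":0,"hand":0.0}
    - {"tx":0,"ty":-0.001,"tz":0,"wx":0,"wy":0,"wz":0,"hand":0.0}

```text
clock: 11.25
tool_pos: [0.5119, -0.1825, 0.05]
eef_rot: [1.875, 2.518, 0.005]
wrist_force: [7.1, 4.1, 1.2]
gripper_width: 0.0113
grasp_force: 60.0
```

```bash
python3 go.py .5902 -.160 .05 106.5; python3 -c "
from station import r
print(r.sign_off())"
```

```text
t [-0.0009  0.0814  0.0003] w [ 0.2166 -0.04    0.1545] pos [ 0.5119 -0.1825  0.05  ] q [ 0.0342  0.5358  0.2919  1.98   -0.2474  0.6567  0.7748] F [7.0563 4.0832 1.1745] 0.011305074161907487 11.25
the job is handed in; nothing more can be done
None
```

I handed the job in at 11.25 s: both ends of the tile pressed hard down to 34 mm (flush), then the tray pulled out about 81 mm by its handle, which the arm still holds, with its front edge within about 1 mm of the peg's centre line as measured from the images.

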